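Slide the jig cover onto its hidden locating pin and hold it pressed home

ROBOT

A 6-joint arm with a two-finger parallel gripper is mounted at the origin on the work surface. World frame = base frame: x ahead of the robot, y to its left, z up, the work surface at z = 0. Lengths are in m, angles in rad, forces in N, time in s.
With the tool pointing down it reaches from about 0.325 to 0.85 m from the base axis. Payload 15.5 kg.
Tool frame: the origin (TCP) lies at the very end of the fingers, on their centre line; the grasp point (between the pads) lies 19 mm behind it; z points along the fingers, y is the direction in which the jaws open and shut (so a half turn about z gives the same grasp; the last joint's range is limited). The gripper opens to 91 mm and grips with 3 to 60 N. Pads are 32 mm wide; open, the fingers measure 118 mm over their backs; the gripper's body (76 mm by 178 mm) begins 60 mm behind the grasp point.
Start: joints at [-1.331, 0.494, 1.345, -0, 1.302, -0.096], TCP at [0.205, -0.59, 0.214] pointing down, gripper open.
Joint ranges: [-2.91, 2.91], [-0.82, 2.16], [0.22, 2.67], [-1.22, 4.37], [0.12, 2.79], [-3.08, 3.08]. Speed limits (rad/s): [1.89, 1.89, 2.57, 3.01, 3.01, 3.01].

INTERFACE

Orientations are given as a unit quaternion [x, y, z, w].
In Python, from plant import * gives the robot as it stands.
- The arm moves only by the tool apply_moves, never from a script. Its argument "moves" is text: rows parted by semicolons, each of 4 numbers parted by spaces: the shift along the tool's x, y, z in m, then the turn about the tool's z in degrees. A call has 1 to 8 rows; each row is the pose to reach, as a shift and turn from the pose commanded when the call began, along the tool's axes at that moment; what a row does not reach only later rows make up. A row lasts 1/8 s, in which the tool goes at most 62.5 mm and 10.7 degrees, less where a joint would pass 70% of its speed; a pose out of reach is approached as far as the arm can. A call with a gripper value outside its range is refused whole. "gripper" is the gripper's target within -1 to 1 (shut at 1, half-way at 0, fully open at -1), set as the call begins (left out, the last holds). The fingers move at their own pace and stop on an object; "squeeze" is the grip in N (left out, the last holds). Time passes only in rows, so rows that repeat a pose let the fingers close. It gives the time, the measured TCP pose, the force and the opening at its end, in the units of the state.
- get_state(): the state, without advancing time (a new reading comes with each control period).
- camera(name): name is "scene" or "top" or "wrist"; returns a dict with "frame" (480x640x3 uint8, red, green, blue), "fx", "fy", "cx", "cy" (pixels), "extrinsics" (4x4, takes a point from world to camera coordinates); the wrist camera has in their place "mount" (4x4, takes a point from camera to tool coordinates, whose origin is the TCP and whose axes are the flange's). Camera axes: x right, y up, looking along -z (the intrinsics and any distortion apply to the point x, -y, -z); pixel columns grow to the right and rows downward; lengths in m; the calibration is good to about 2 mm. A picture is of the moment at which its call begins: read the wrist's pose just before it. There is no depth.
- close_job(): hands the job in, once; it reports no verdict.
Trained networks look in a picture, given as the dict that the camera call returned (one of the last four; its "shot" number tells which), for a name from the list of things; names that differ only in an ending like _2 or _b are one class to them, and where a whole thing is asked for, a point or a joint stands for the part that bears it (a point fixed in the world has none). Each returns a list of dicts, best first, with "conf" (0 to 1); they miss things now and then, are a little off and sometimes report something else, mostly with a low value. They report only what shows in the picture. A call takes as long as a camera call. They do not tell look-alikes from the thing itself.
- find_in(label, picture): "location" ([x, y, z] in m, in world coordinates, good to about 4 mm: the middle of the surface that is visible of it).
The state is a dict: "t": time; "joint_pos": joint angles; "joint_vel": joint speeds; "tau": joint torques, N m; "eef_pos": TCP position; "tool_rot": TCP orientation; "wrist_force": force on the tool from outside, world axes, zero at the start; "ft_torque": the same for the moment, N m; "grip_width": opening from 0.0 (shut) to 1.0 (fully open).
Only numpy, scipy, OpenCV 4.12 (cv2) and the standard library are available. Lean on these libraries where they do the work, as an engineer would, in place of code of your own. Each camera call takes 0.05 s, during which the arm holds its last target.

TASK

Pick up the loose jig cover by its upright rib and lower it level between the guide rails of the assembly jig, with its middle at the start marks in the half nearer the robot, until it rests on the tip of the jig's locating pin. Keeping it lightly down, slide it along the rails away from the robot until the socket hidden under it drops over the pin and the cover lies on the sprung bed, then press it fully home against the springs. Finish while you are still holding the cover pressed down: do not let go, and leave the other things on the bench where they are.

Things in the scene. Friction and masses are not known exactly. Their poses are not given: they have to be found in the camera images.
- cover_mid (a point): centre, half-way up, of the loose jig cover (plastic, 0.15 to 0.26 kg): a flat slab 130 (its x) x 60 (y) x 20 mm thick with an upright rib in the middle of its top, 16 mm thick (x), 36 wide (y), 44 tall; 64 mm tall in all. This point is 32 mm above the underside, 12 mm above the slab's top. Grasp the rib with the fingers closing along the cover's x. Same either way round
- cover_socket (a point): centre of the cover's underside (32 mm below cover_mid), the mouth of a blind socket that cannot be seen from above: 13 mm (cover's x) x 17 mm (y), 15 mm deep, mouth chamfered by 2 mm. The locating pin goes in here
- jig: grey metal assembly jig fixed to the bench, 210 (x) x 96 mm (y); origin on the bench under its centre; +x runs along its guide rails away from the robot (turned up to 0.4 rad). The rails run its full length: upright inner faces at y = +-33 mm (3 mm play each side of the cover) up to 50 mm above the bench, then flared outwards (30 degrees off upright) to 61 mm high
- pin_zone (a point): jig centre line at jig x = +7.5 mm, 43 mm above the bench: middle of the stretch where the fixed steel locating pin may stand, up to 12.5 mm before or after this point along jig x (differs each time), always at jig y = 0. Pin 10 mm thick, flat tip chamfered to 6 mm, 43 mm above the bench, 7 mm above the resting bed. Until its socket meets the pin the cover rides on this tip
- start_mark (a point): jig centre line at jig x = -25 mm, 43 mm above the bench (pin-tip height), level with the black start marks on the outer faces of both rails; here the middle of the cover's underside should first come down (within about 10 mm along the rails)
- bed (a joint): how far the sprung black bed plate between the rails is pressed down, in m: 0 at rest (top face 36 mm above the bench), 0.006 fully down at its stop (top face 30 mm above the bench). It starts to move at about 4 N, takes about 9 N at the stop, and springs back when let go
Not all that is in view belongs to the job. Leave any purple look-alike of the part that bears cover_mid alone. Of the things that look like the jig, take the one that is farthest to the robot's right at the start.

How it is judged:
By the outcome, as a careful person would: the job done as asked, in the order asked, and still so for the second after the job is handed in, while the arm keeps its last pose, push and grip.
It also fails if it takes over 56 s, if anything falls off the work surface, if the arm or the gripper's body presses on something with over 40 N, if the wrist force passes 120 N, or if a joint passes its speed limit or range.

## Working session

There is one attempt and no reset: what is moved stays moved. The work goes in short steps, Python scripts to look and compute and a tool call to move; the robot and the scene stay as the last step left them, time stands still between calls to the robot, and variables do not carry over. Pictures are saved under pics/ and viewed, and the job is handed in when it is done.

Besides the shell and the picture viewer there is one more tool, called after "Call:" as name(argument=value, ...), one argument or row to a line, values as JSON. apply_moves: Moves the arm, as the interface text tells. Its arguments: {"type":"object","properties":{"moves":{"type":"string"},"gripper":{"type":"number"},"squeeze":{"type":"number"}},"required":["moves"]}

```bash
ls; mkdir -p pics; python3 - <<'E'
from plant import *
import cv2,numpy as np
s=get_state();print({k:np.round(v,4) for k,v in s.items()})
for n in("scene","top"):
    c=camera(n);cv2.imwrite(f"pics/{n}0.png",c["frame"][:,:,::-1]);print(n,c["fx"],c["cx"],c["cy"],np.round(c["extrinsics"],4).tolist(),[k for k in c])
    for l in("cover_mid","jig"):
        for d in find_in(l,c):print(l,np.round(d["location"],4),d["conf"])
E
```

```text
pics
{'t': np.float64(0.0), 'joint_pos': array([-1.3315,  0.4942,  1.3462, -0.    ,  1.3025, -0.0955]), 'joint_vel': array([-0.0012,  0.0013, -0.    ,  0.0015,  0.0003,  0.0015]), 'tau': array([-0.00000e+00, -8.78798e+01, -3.81848e+01,  7.08000e-02,
        5.34000e-02, -0.00000e+00]), 'eef_pos': array([ 0.2052, -0.5899,  0.2133]), 'tool_rot': array([ 9.860e-01,  1.666e-01, -1.000e-04, -6.000e-04]), 'wrist_force': array([ 0.3148, -0.6633, -0.2818]), 'ft_torque': array([-0.0139, -0.0034,  0.0081]), 'grip_width': np.float64(1.0007)}
scene 446.2323725373498 320.29843240598194 238.715449517707 [[0.8204, 0.5718, -0.0077, -0.5422], [-0.442, 0.6427, 0.6258, 0.205], [0.3628, -0.51, 0.7799, -1.1482], [0.0, 0.0, 0.0, 1.0]] ['frame', 'fx', 'fy', 'cx', 'cy', 'extrinsics', 'shot']
cover_mid [ 0.5717 -0.1432  0.0207] 0.8
cover_mid [ 0.6483 -0.2868  0.0159] 0.66
cover_mid [ 0.7447 -0.1062  0.0229] 0.61
jig [0.5803 0.1395 0.039 ] 0.7
jig [ 0.5702 -0.145   0.0226] 0.65
jig [0.577  0.3632 0.0382] 0.62
top 460.0283916427798 318.80689472061283 238.94550390595302 [[0.0269, -0.9996, -0.0059, 0.0382], [0.9942, 0.0261, 0.1042, -0.6347], [-0.104, -0.0087, 0.9945, -0.7891], [0.0, 0.0, 0.0, 1.0]] ['frame', 'fx', 'fy', 'cx', 'cy', 'extrinsics', 'shot']
cover_mid [ 0.6386 -0.2795  0.02  ] 0.91
cover_mid [ 0.5607 -0.1317  0.0175] 0.9
cover_mid [ 0.7367 -0.0969  0.0203] 0.57
cover_mid [0.5635 0.1426 0.0361] 0.31
jig [0.5659 0.3659 0.0333] 0.69
jig [0.565  0.146  0.0357] 0.63
```

View pics/scene0.png

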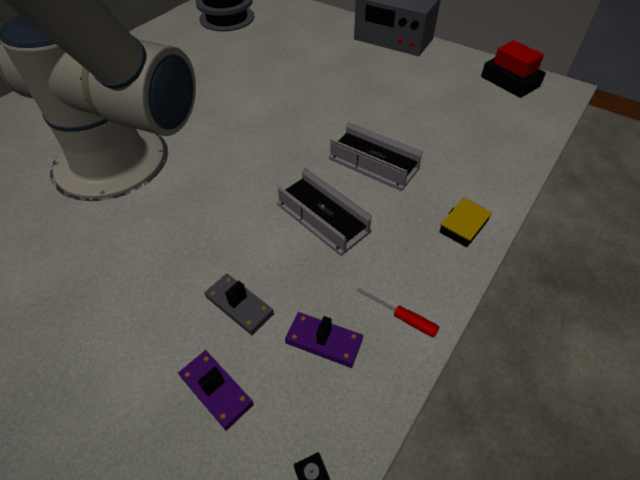

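View pics/top0.png

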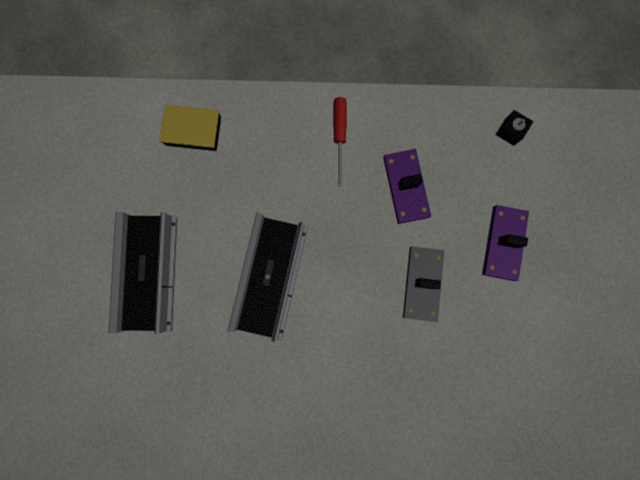

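The grey cover is at about (424,284) in the top picture. The look-alikes are purple, at (408,185) and (506,243), so I leave those. There are two jigs, at (268,277) and (142,270), and the one at (268,277) is farther to the robot's right. Next I check close crops.

```bash
cat > h.py <<'E'
import numpy as np,cv2
def ray(c,u,v):
    E=np.array(c["extrinsics"]);R=E[:3,:3];t=E[:3,3]
    d=R.T@np.array([(u-c["cx"])/c["fx"],-(v-c["cy"])/c["fy"],-1.]);return -R.T@t,d
def atz(c,u,v,z):
    o,d=ray(c,u,v);return o+d*(z-o[2])/d[2]
def proj(c,p):
    E=np.array(c["extrinsics"]);q=E[:3,:3]@p+E[:3,3];return np.array([c["cx"]-c["fx"]*q[0]/q[2],c["cy"]+c["fy"]*q[1]/q[2]])
E
python3 - <<'E'
import cv2,numpy as np
a=cv2.imread("pics/top0.png")
j=cv2.resize(a[205:350,215:320],None,fx=4,fy=4,interpolation=3);c=cv2.resize(a[235:335,390:460],None,fx=5,fy=5,interpolation=3)
j=cv2.convertScaleAbs(j,alpha=2.2,beta=0);c=cv2.convertScaleAbs(c,alpha=2.,beta=0)
o=np.zeros((580,800,3),np.uint8);o[:580,:420]=j;o[:500,440:790]=c;cv2.imwrite("pics/crop0.png",o)
E
```

```text
(no output)
```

View pics/crop0.png

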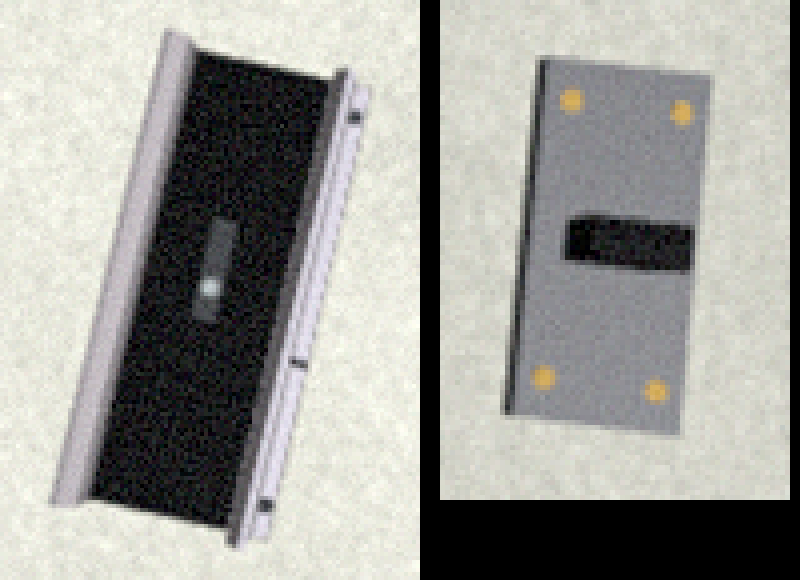

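```bash
python3 - <<'E'
from plant import *
from h import *
c=camera("top")
print(ray(c,0,0)[0])
J=lambda x,y:(215+x/4-.375,205+y/4-.375)
C=lambda x,y:(390+(x-440)/5-.4,235+y/5-.4)
P=lambda f,p,z:atz(c,*f(*p),z)[:2]
k=[P(C,p,.02) for p in((545,60),(712,75),(681,433),(511,413))]
print("cover",k,np.mean(k,0)); e=k[0]+k[1]-k[2]-k[3];print(np.arctan2(e[1],e[0]),[np.linalg.norm(k[i]-k[(i+1)%4]) for i in range(4)])
r=[P(C,p,.064) for p in((562,232),(567,258),(690,272),(694,228),(590,215))];print("rib",r)
pin=P(J,(209,286),.043);print("pin",pin)
for n,p,z in(("bedL",((192,50),(90,498)),.036),("rimL",((167,28),(52,504)),.061),("rimRin",((341,67),(230,547)),.061)):
    a,b=[P(J,q,z) for q in p];d=a-b;print(n,a,b,np.linalg.norm(d),np.arctan2(d[1],d[0]),"offset pin", (d[0]*(pin-a)[1]-d[1]*(pin-a)[0])/np.linalg.norm(d),"mid",(a+b)/2)
E
```

```text
[0.54792986 0.04788821 0.85121954]
cover [array([ 0.62530851, -0.11148312]), array([ 0.62144856, -0.17186271]), array([ 0.49322114, -0.16065725]), array([ 0.49861175, -0.10014558])] [ 0.55964749 -0.13603717]
-0.08820074843675117 [np.float64(0.060502845699704516), np.float64(0.12871609979952095), np.float64(0.060751306398592525), np.float64(0.12720302690779445)]
rib [array([ 0.56257826, -0.10918359]), array([ 0.55381655, -0.11092802]), array([ 0.55020447, -0.15267301]), array([ 0.56513626, -0.15403895]), array([ 0.56860275, -0.11867732])]
pin [0.56458439 0.14416179]
bedL [0.66987087 0.15668593] [0.47104396 0.1934415 ] 0.20219572867586025 -0.18279844341024543 offset pin -0.031454676062157655 mid [0.57045742 0.17506372]
rimL [0.67550961 0.16460803] [0.47045971 0.20496634] 0.20898385623803556 -0.19433782371427513 offset pin -0.04148289131155413 mid [0.57298466 0.18478719]
rimRin [0.66036533 0.0884156 ] [0.45465713 0.12890501] 0.20965509203175342 -0.1943449742714083 offset pin 0.03619913897061954 mid [0.55751123 0.10866031]
```

```bash
cat >> h.py <<'E'
from scipy.spatial.transform import Rotation as Ro
def plan(s,xyz,ydir=None):
    R=Ro.from_quat(s["tool_rot"]).as_matrix();d=R.T@(np.array(xyz)-np.array(s["eef_pos"]));a=0
    if ydir is not None:
        cur=np.arctan2(R[1,1],R[0,1]);a=-((ydir-cur+np.pi/2)%np.pi-np.pi/2)
    print("shift",np.round(d,4),"turn",round(np.degrees(a),2)); return d,a
E
python3 - <<'E'
from plant import *
from h import *
s=get_state();plan(s,(.5597,-.136,.20),-.088)
c=camera("wrist");print(np.round(c["mount"],4),c["fx"])
E
```

```text
shift [ 0.4839 -0.3126  0.0139] turn -65.78
[[ 4.000e-04  9.711e-01  2.386e-01  6.640e-02]
 [ 1.000e+00 -4.000e-04 -2.000e-04  4.000e-04]
 [-1.000e-04  2.386e-01 -9.711e-01 -1.702e-01]
 [ 0.000e+00  0.000e+00  0.000e+00  1.000e+00]] 375.6404801152662
```

Call:
apply_moves(
  moves="0.048 -0.031 0 -6.5; 0.097 -0.063 0 -13; 0.145 -0.094 0 -20; 0.194 -0.125 0 -27; 0.242 -0.156 0 -34; 0.29 -0.188 0 -41; 0.339 -0.219 0 -48; 0.387 -0.25 0 -55",
  gripper=-1,
)

```text
t: 1.4
eef_pos: [0.4898, -0.2254, 0.2141]
tool_rot: [0.796, 0.605, 0.0, 0.0]
wrist_force: [0.7, -0.6, 0.1]
grip_width: 1.001
```

```bash
python3 - <<'E'
from plant import *
from h import *
s=get_state();print(s["t"]);plan(s,(.5597,-.136,.20),-.088)
E
```

```text
1.4
shift [0.1049 0.0433 0.0141] turn -10.54
```

Call:
apply_moves(
  moves="0.035 0.014 0 -4; 0.07 0.029 0 -8; 0.105 0.043 0 -10.5; 0.105 0.043 0 -10.5; 0.105 0.043 0 -10.5",
)

```text
t: 2.02
eef_pos: [0.5584, -0.1379, 0.2139]
tool_rot: [0.739, 0.674, -0.0, -0.0]
wrist_force: [0.0, -0.1, 0.2]
grip_width: 1.001
```

```bash
cat >> h.py <<'E'
def wcam(c,s):
    T=np.eye(4);T[:3,:3]=Ro.from_quat(s["tool_rot"]).as_matrix();T[:3,3]=s["eef_pos"]
    c["extrinsics"]=np.linalg.inv(T@np.array(c["mount"]));return c
E
python3 - <<'E'
from plant import *
from h import *
import pickle
s=get_state();c=camera("wrist");wcam(c,s);pickle.dump((s,c),open("w1.pkl","wb"))
cv2.imwrite("pics/w1.png",cv2.convertScaleAbs(c["frame"][:,:,::-1],alpha=1.8));print(s["t"],s["eef_pos"])
E
```

```text
2.025 [ 0.55844446 -0.13791595  0.21385868]
```

View pics/w1.png

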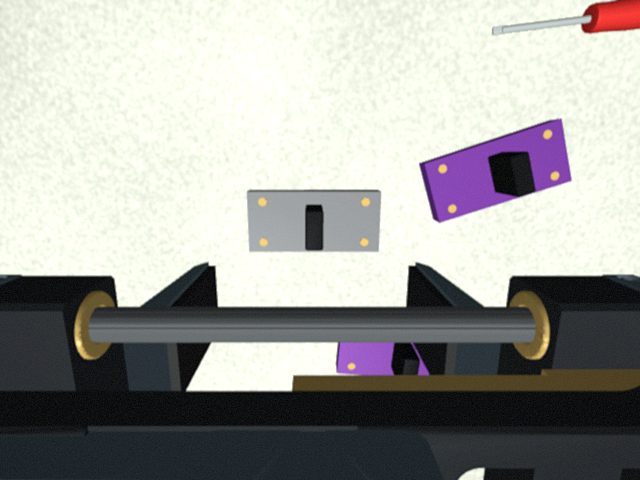

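```bash
python3 - <<'E'
from h import *
import pickle
s,c=pickle.load(open("w1.pkl","rb"))
k=[atz(c,u,v,.02)[:2] for u,v in((248,191),(380,191),(380,251),(248,251))]
print(np.mean(k,0),[np.round(np.linalg.norm(k[i]-k[(i+1)%4]),4) for i in range(4)])
e=k[1]+k[2]-k[0]-k[3];print(np.arctan2(e[1],e[0]))
r=[atz(c,u,v,.064)[:2] for u,v in((306,205),(323,205),(323,222))];print(r,np.linalg.norm(r[0]-r[1]),(r[0]+r[1])/2)
a=cv2.imread("pics/w1.png")[180:260,235:395];cv2.imwrite("pics/w1c.png",cv2.resize(a,None,fx=5,fy=5,interpolation=3))
E
```

```text
[ 0.56072361 -0.13571009] [np.float64(0.1271), np.float64(0.0597), np.float64(0.1321), np.float64(0.0597)]
-0.0923348903879382
[array([ 0.55567535, -0.1130828 ]), array([ 0.57012972, -0.11442157]), array([ 0.56887866, -0.12907738])] 0.014516237326362645 [ 0.56290253 -0.11375218]
```

View pics/w1c.png

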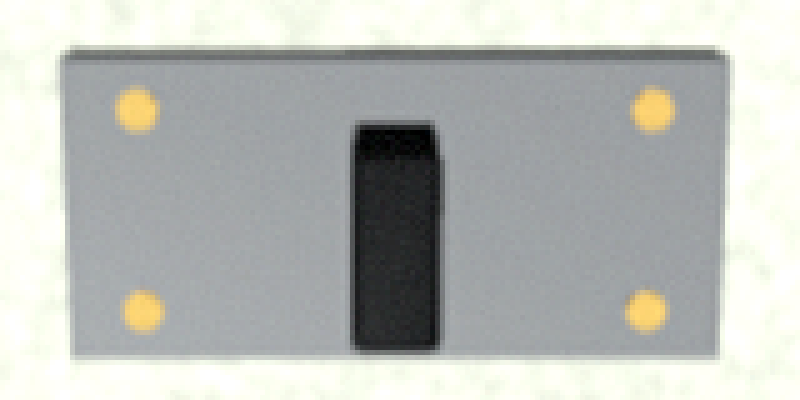

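```bash
python3 - <<'E'
from h import *
import pickle
s,c=pickle.load(open("w1.pkl","rb"))
F=lambda x,y:(235+x/5-.4,180+y/5-.4)
k=[atz(c,*F(*p),.02)[:2] for p in((61,60),(728,60),(720,357),(72,357))]
print(np.mean(k,0),[np.round(np.linalg.norm(k[i]-k[(i+1)%4]),4) for i in range(4)])
e=k[1]+k[2]-k[0]-k[3];print(np.arctan2(e[1],e[0]))
r=[atz(c,*F(*p),.064)[:2] for p in((352,158),(441,158),(441,350),(352,350))];print(np.mean(r,0),np.linalg.norm(r[0]-r[1]),np.linalg.norm(r[1]-r[2]))
plan(s,(*np.mean(k,0),.026),-.092)
E
```

```text
[ 0.56035822 -0.1359645 ] [np.float64(0.1285), np.float64(0.0591), np.float64(0.1297), np.float64(0.0591)]
-0.0923350878833497
[ 0.56036652 -0.13592026] 0.015259650070968168 0.03396067737094211
shift [0.0022 0.0018 0.1879] turn -0.05
```

Call:
apply_moves(
  moves="0.002 0.002 0.05 0; 0.002 0.002 0.1 0; 0.002 0.002 0.145 0; 0.002 0.002 0.175 0; 0.002 0.002 0.188 0; 0.002 0.002 0.188 0",
)

```text
t: 2.82
eef_pos: [0.5606, -0.1364, 0.0259]
tool_rot: [0.739, 0.673, -0.0, -0.0]
wrist_force: [0.1, 0.7, -0.5]
grip_width: 1.001
```

Call:
apply_moves(
  moves="0 0 0 0; 0 0 0 0; 0 0 0 0; 0 0 0 0; 0 0 0 0; 0 0 0 0",
  gripper=1,
  squeeze=40,
)

```text
t: 3.58
eef_pos: [0.5609, -0.1359, 0.0259]
tool_rot: [0.739, 0.674, -0.0, -0.0]
wrist_force: [1.5, 0.2, -0.1]
grip_width: 0.374
```

Call:
apply_moves(
  moves="0 0 0 0; 0 0 0 0; 0 0 0 0; 0 0 0 0; 0 0 0 0; 0 0 0 0",
)

```text
t: 4.32
eef_pos: [0.5609, -0.1359, 0.0259]
tool_rot: [0.739, 0.674, -0.0, -0.0]
wrist_force: [-0.5, -1.7, -1.3]
grip_width: 0.174
```

```bash
python3 - <<'E'
from plant import *
from h import *
s=get_state();plan(s,(.545,.065,.22),-.194)
E
```

```text
shift [ 0.1986 -0.0344 -0.1941] turn 5.79
```

Call:
apply_moves(
  moves="0 0 -0.03 0; 0 0 -0.08 0; 0 0 -0.13 0; 0 0 -0.17 0; 0 0 -0.194 0; 0 0 -0.194 0",
)

```text
t: 5.08
eef_pos: [0.5616, -0.1361, 0.2212]
tool_rot: [0.739, 0.674, 0.001, 0.001]
wrist_force: [0.2, -0.1, -2.3]
grip_width: 0.175
```

Call:
apply_moves(
  moves="0.04 -0.007 0 1; 0.085 -0.015 0 2.5; 0.13 -0.023 0 4; 0.17 -0.03 0 5.3; 0.199 -0.034 0 5.8; 0.199 -0.034 0 5.8; 0.199 -0.034 0 5.8",
)

```text
t: 5.95
eef_pos: [0.5451, 0.065, 0.2188]
tool_rot: [0.772, 0.635, -0.001, -0.0]
wrist_force: [0.2, 0.1, -3.1]
grip_width: 0.174
```

```bash
python3 - <<'E'
from plant import *
from h import *
import pickle
s=get_state();c=camera("wrist");wcam(c,s);pickle.dump((s,c),open("w2.pkl","wb"))
cv2.imwrite("pics/w2.png",cv2.convertScaleAbs(c["frame"][:,:,::-1],alpha=1.8));print(s["t"],s["eef_pos"])
E
```

```text
5.95 [0.54505384 0.06497009 0.21883935]
```

View pics/w2.png

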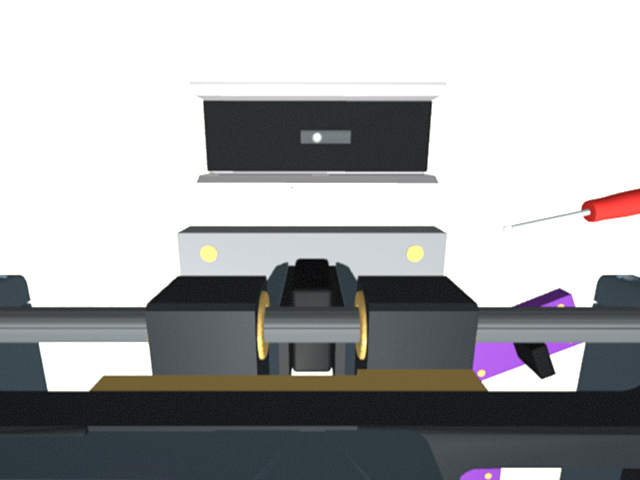

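```bash
python3 - <<'E'
from h import *
import pickle
s,c=pickle.load(open("w2.pkl","rb"))
a=c["frame"][70:240,175:455,::-1];cv2.imwrite("pics/w2c.png",cv2.resize(cv2.convertScaleAbs(a,alpha=.95),(800,486),interpolation=3))
E
```

```text
(no output)
```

View pics/w2c.png

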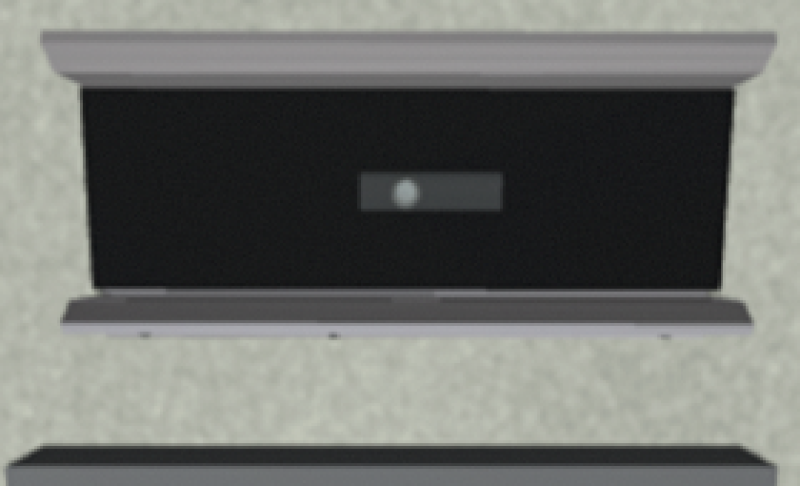

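```bash
python3 - <<'E'
from h import *
import pickle
s,c=pickle.load(open("w2.pkl","rb"))
k=280/800
F=lambda x,y:(175+x*k-.3,70+y*k-.3)
P=lambda x,y,z:atz(c,*F(x,y),z)[:2]
pts=dict(bedF=(81,88,735,88,.036),bedN=(93,290,720,290,.036),rimF=(41,36,777,36,.061),rimN=(62,323,752,323,.061),covtop=(5,467,775,467,s["eef_pos"][2]-.006),covbot=(42,446,740,446,s["eef_pos"][2]-.026))
pin=P(405,192,.043);print("pin",pin)
th=-.194;R=Ro.from_euler("z",th).as_matrix()[:2,:2]
for n,(a,b,a2,b2,z) in pts.items():
    p,q=P(a,b,z),P(a2,b2,z);d=q-p
    print(n,"len",np.linalg.norm(d).round(4),"ang",np.arctan2(d[1],d[0]).round(4),"mid rel pin in jig",np.round(R.T@((p+q)/2-pin),4))
R2=Ro.from_quat(s["tool_rot"]).as_matrix();print("tool y",np.arctan2(R2[1,1],R2[0,1]),"tcp rel pin",R.T@(s["eef_pos"][:2]-pin),R2[:,2])
m=P(333,336,.05);print("mark rel pin",R.T@(m-pin))
E
```

```text
pin [0.56446172 0.14408886]
bedF len 0.2021 ang -0.1935 mid rel pin in jig [0.0008 0.0312]
bedN len 0.2023 ang -0.1932 mid rel pin in jig [ 0.0006 -0.0301]
rimF len 0.2091 ang -0.1935 mid rel pin in jig [0.0007 0.0418]
rimN len 0.2084 ang -0.1931 mid rel pin in jig [ 0.0005 -0.0388]
covtop len 0.129 ang -0.1929 mid rel pin in jig [-0.0042 -0.0516]
covbot len 0.1296 ang -0.1929 mid rel pin in jig [-0.0041 -0.0518]
tool y -0.19367862576489478 tcp rel pin [-0.00379087 -0.08137613] [-1.59958494e-03 -2.97262432e-04 -9.99998676e-01]
mark rel pin [-0.02244868 -0.04362605]
```

```bash
python3 - <<'E'
from plant import *
from h import *
s=get_state();R=Ro.from_euler("z",-.1935).as_matrix()[:2,:2]
t=np.array([.56446,.14409])+R@np.array([-.024,.0008]);print(t)
plan(s,(*t,.219),-.1935);plan(s,(*t,.085),-.1935)
E
```

```text
[0.54106174 0.14949014]
shift [ 0.0824 -0.0205  0.0001] turn -0.05
shift [ 0.0825 -0.0203  0.1341] turn -0.05
```

Call:
apply_moves(
  moves="0.03 -0.007 0 0; 0.06 -0.015 0 0; 0.0825 -0.0204 0 0; 0.0825 -0.0204 0.03 0; 0.0825 -0.0204 0.07 0; 0.0825 -0.0204 0.105 0; 0.0825 -0.0204 0.125 0; 0.0825 -0.0204 0.125 0",
)

```text
t: 7.0
eef_pos: [0.5406, 0.1492, 0.0935]
tool_rot: [0.773, 0.635, -0.001, -0.001]
wrist_force: [0.5, 0.2, -2.6]
grip_width: 0.173
```

```bash
python3 - <<'E'
from plant import *
from h import *
s=get_state();plan(s,(.54106,.14949,.074),-.1935);print(np.round(s["wrist_force"],2))
for n in("scene","wrist"):
    c=camera(n);f=c["frame"][:,:,::-1]
    if n=="scene": f=cv2.resize(f[120:270,240:440],None,fx=4,fy=4,interpolation=3)
    cv2.imwrite(f"pics/{n}3.png",cv2.convertScaleAbs(f,alpha=1.3))
E
```

```text
shift [0.0004 0.0004 0.0195] turn -0.1
[ 0.52  0.17 -2.61]
```

View pics/scene3.png

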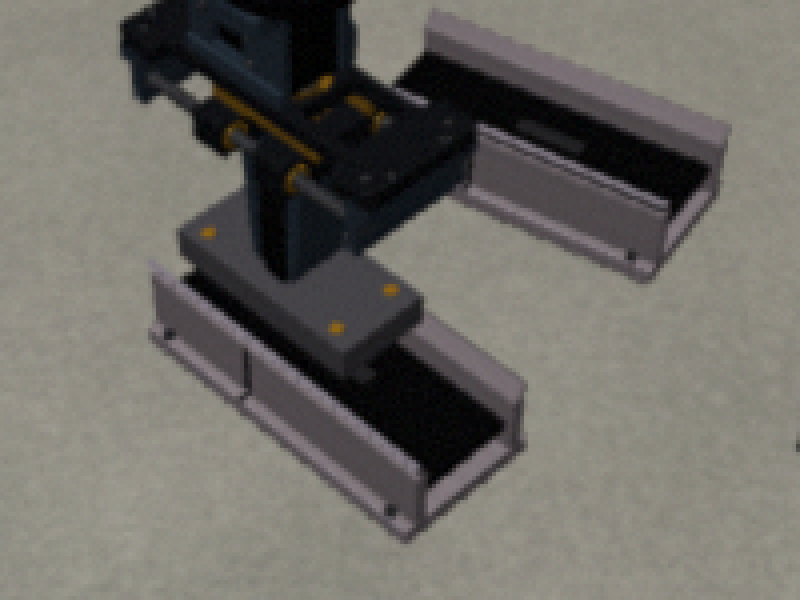

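View pics/wrist3.png

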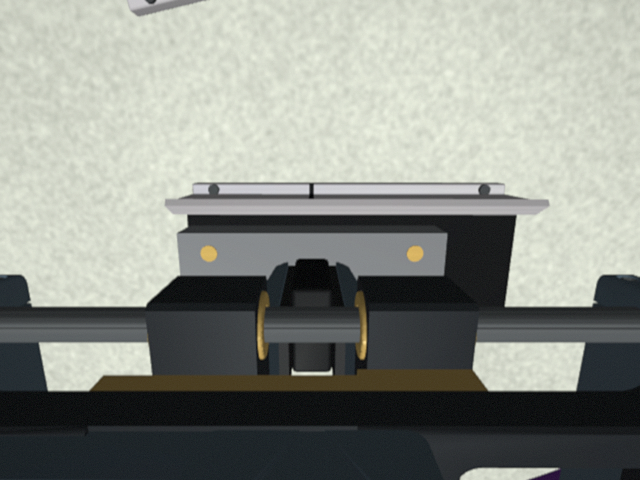

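The cover is centred over the jig. Its centre (u≈312) lines up with the start mark (u≈311).

Call:
apply_moves(
  moves="0.0004 0.0004 0.008 0; 0.0004 0.0004 0.015 0; 0.0004 0.0004 0.019 0; 0.0004 0.0004 0.021 0; 0.0004 0.0004 0.022 0",
)

```text
t: 7.72
eef_pos: [0.5419, 0.1506, 0.0728]
tool_rot: [0.772, 0.635, -0.0, -0.0]
wrist_force: [0.3, 0.7, -2.9]
grip_width: 0.175
```

Call:
apply_moves(
  moves="0 0 0.0007 0; 0 0 0.0015 0; 0 0 0.0015 0",
)

```text
t: 8.1
eef_pos: [0.5418, 0.1506, 0.0714]
tool_rot: [0.772, 0.635, -0.0, -0.0]
wrist_force: [-0.2, 0.2, -2.4]
grip_width: 0.17
```

Call:
apply_moves(
  moves="0 0 0.0005 0; 0 0 0.001 0; 0 0 0.001 0",
)

```text
t: 8.48
eef_pos: [0.5418, 0.1506, 0.0704]
tool_rot: [0.772, 0.635, -0.0, -0.0]
wrist_force: [0.5, -0.4, -2.1]
grip_width: 0.176
```

Call:
apply_moves(
  moves="0 0 0.0005 0; 0 0 0.001 0; 0 0 0.001 0",
)

```text
t: 8.85
eef_pos: [0.5418, 0.1506, 0.0694]
tool_rot: [0.772, 0.635, -0.0, -0.0]
wrist_force: [-0.6, -0.1, -2.0]
grip_width: 0.177
```

Call:
apply_moves(
  moves="0 0 0.0005 0; 0 0 0.0005 0; 0 0 0.0005 0",
)

```text
t: 9.22
eef_pos: [0.5418, 0.1506, 0.0689]
tool_rot: [0.772, 0.635, -0.0, -0.0]
wrist_force: [0.3, -0.2, -2.6]
grip_width: 0.171
```

Call:
apply_moves(
  moves="0 0 0.0005 0; 0 0 0.0005 0; 0 0 0.0005 0",
)

```text
t: 9.6
eef_pos: [0.5419, 0.1506, 0.0687]
tool_rot: [0.772, 0.635, 0.0, 0.0]
wrist_force: [-1.9, -0.2, 5.2]
grip_width: 0.171
```

Call:
apply_moves(
  moves="-0.0003 0.001 -0.0001 0; -0.0006 0.002 -0.0001 0; -0.0008 0.003 -0.0001 0",
)

```text
t: 9.98
eef_pos: [0.5436, 0.1496, 0.0687]
tool_rot: [0.772, 0.635, -0.001, -0.001]
wrist_force: [-7.4, 4.2, 9.8]
grip_width: 0.171
```

```bash
cat > st.py <<'E'
from plant import *
from h import *
s=get_state();R=Ro.from_euler("z",-.1935).as_matrix()[:2,:2];T=Ro.from_quat(s["tool_rot"]).as_matrix()
print(round(float(s["t"]),2),"jig rel pin",np.round(1000*R.T@(s["eef_pos"][:2]-np.array([.56446,.14409])),2),"z",round(1000*s["eef_pos"][2],2),"Fjig",np.round(R.T@s["wrist_force"][:2],1),round(s["wrist_force"][2],2),"tilt",np.round(T[:2,2],4),"yaw",np.arctan2(T[1,1],T[0,1]).round(4),"M",np.round(s["ft_torque"],2))
E
python3 st.py
```

```text
9.97 jig rel pin [-21.5    1.36] z 68.65 Fjig [-8.1  2.6] 9.84 tilt [-0.0017  0.0004] yaw -0.1941 M [0.69 1.39 0.05]
```

Call:
apply_moves(
  moves="0 0 -0.0003 0; 0 0.0005 -0.0003 0",
)

```text
t: 10.22
eef_pos: [0.5448, 0.1492, 0.0688]
tool_rot: [0.772, 0.635, -0.0, -0.0]
wrist_force: [-3.7, 1.9, 3.4]
grip_width: 0.176
```

```bash
python3 st.py
```

```text
10.22 jig rel pin [-20.24   1.2 ] z 68.77 Fjig [-4.   1.2] 3.35 tilt [-0.0005  0.    ] yaw -0.194 M [0.24 0.61 0.  ]
```

Call:
apply_moves(
  moves="0 0.001 -0.0001 0; 0 0.002 -0.0001 0; 0 0.003 -0.0001 0; 0 0.004 -0.0001 0",
)

```text
t: 10.72
eef_pos: [0.5492, 0.1483, 0.0689]
tool_rot: [0.772, 0.635, 0.0, 0.0]
wrist_force: [-0.4, -0.4, -2.1]
grip_width: 0.176
```

```bash
python3 st.py
```

```text
10.72 jig rel pin [-15.74   1.21] z 68.86 Fjig [-0.3 -0.5] -2.07 tilt [ 0.0002 -0.    ] yaw -0.1941 M [-0.02  0.06 -0.02]
```

Call:
apply_moves(
  moves="0 0 0.0002 0; 0 0.001 0.0002 0; 0 0.002 0.0002 0",
)

```text
t: 11.1
eef_pos: [0.5506, 0.148, 0.0687]
tool_rot: [0.772, 0.635, -0.0, -0.0]
wrist_force: [-4.6, 0.5, 4.4]
grip_width: 0.172
```

```bash
python3 st.py
```

```text
11.1 jig rel pin [-14.38   1.17] z 68.73 Fjig [-4.6 -0.4] 4.37 tilt [-0.0009  0.    ] yaw -0.194 M [ 0.14  0.8  -0.03]
```

Call:
apply_moves(
  moves="0 0.001 -0.0001 0; 0 0.002 -0.0001 0; 0 0.003 -0.0001 0; 0 0.004 -0.0001 0",
)

```text
t: 11.6
eef_pos: [0.555, 0.1472, 0.0688]
tool_rot: [0.772, 0.635, -0.0, -0.0]
wrist_force: [-2.2, 0.1, -0.1]
grip_width: 0.174
```

```bash
python3 st.py
```

```text
11.6 jig rel pin [-9.87  1.2 ] z 68.79 Fjig [-2.2 -0.3] -0.05 tilt [-0. -0.] yaw -0.1941 M [ 0.08  0.42 -0.04]
```

Call:
apply_moves(
  moves="0 0.001 0.0001 0; 0 0.002 0.0001 0; 0 0.003 0.0001 0",
)

```text
t: 11.98
eef_pos: [0.5579, 0.1466, 0.0687]
tool_rot: [0.772, 0.635, 0.0, 0.0]
wrist_force: [-3.8, 1.0, 1.5]
grip_width: 0.175
```

```bash
python3 st.py
```

```text
11.97 jig rel pin [-6.88  1.2 ] z 68.75 Fjig [-3.9  0.3] 1.47 tilt [0. 0.] yaw -0.1941 M [0.07 0.61 0.03]
```

Still riding on the tip. The chamfer should start at about -5.

Call:
apply_moves(
  moves="0 0.001 0 0; 0 0.002 0 0; 0 0.003 0.0001 0",
)

```text
t: 12.35
eef_pos: [0.5612, 0.146, 0.0686]
tool_rot: [0.772, 0.635, 0.0, 0.0]
wrist_force: [-0.3, 0.6, -1.5]
grip_width: 0.17
```

```bash
python3 st.py
```

```text
12.35 jig rel pin [-3.59  1.23] z 68.59 Fjig [-0.4  0.5] -1.47 tilt [ 0.0004 -0.    ] yaw -0.1941 M [-0.   -0.    0.03]
```

Call:
apply_moves(
  moves="0 0.001 0.0003 0; 0 0.002 0.0006 0; 0 0.003 0.001 0; 0 0.0035 0.0015 0",
)

```text
t: 12.85
eef_pos: [0.5644, 0.1453, 0.0671]
tool_rot: [0.772, 0.635, 0.0, 0.0]
wrist_force: [0.0, 0.2, -2.3]
grip_width: 0.173
```

```bash
python3 st.py
```

```text
12.85 jig rel pin [-0.33  1.21] z 67.09 Fjig [-0.   0.2] -2.3 tilt [0.0001 0.    ] yaw -0.194 M [ 0.01 -0.15  0.02]
```

Call:
apply_moves(
  moves="0 0.0004 0.001 0; 0 0.0004 0.002 0; 0 0.0004 0.003 0; 0 0.0004 0.004 0; 0 0.0004 0.0045 0",
)

```text
t: 13.48
eef_pos: [0.5646, 0.1453, 0.0625]
tool_rot: [0.772, 0.635, -0.0, -0.0]
wrist_force: [-0.1, -0.5, -2.2]
grip_width: 0.174
```

```bash
python3 st.py
```

```text
13.47 jig rel pin [-0.09  1.2 ] z 62.53 Fjig [-0.  -0.5] -2.16 tilt [-0.0001 -0.    ] yaw -0.1941 M [-0.09 -0.05  0.04]
```

The socket is over the pin with no side force. Next I rest it on the bed, then press.

Call:
apply_moves(
  moves="0 0 0.0005 0; 0 0 0.001 0; 0 0 0.0015 0; 0 0 0.0015 0",
)

```text
t: 13.98
eef_pos: [0.5647, 0.1453, 0.0612]
tool_rot: [0.772, 0.635, 0.0, -0.0]
wrist_force: [-1.0, -0.6, 2.4]
grip_width: 0.17
```

```bash
python3 st.py
```

```text
13.97 jig rel pin [-0.05  1.23] z 61.21 Fjig [-0.8 -0.8] 2.35 tilt [0. 0.] yaw -0.194 M [-0.1   0.14 -0.03]
```

Call:
apply_moves(
  moves="0 0 0.001 0; 0 0 0.002 0; 0 0 0.003 0; 0 0 0.003 0",
)

```text
t: 14.48
eef_pos: [0.5647, 0.1453, 0.0581]
tool_rot: [0.772, 0.635, 0.0, 0.0]
wrist_force: [-2.2, -1.1, 4.6]
grip_width: 0.175
```

```bash
python3 st.py
```

```text
14.47 jig rel pin [-0.01  1.21] z 58.13 Fjig [-2.  -1.5] 4.57 tilt [0.0001 0.    ] yaw -0.1941 M [-0.08  0.19  0.04]
```

Call:
apply_moves(
  moves="0 0 0.001 0; 0 0 0.0018 0; 0 0 0.0024 0; 0 0 0.0024 0",
)

```text
t: 14.98
eef_pos: [0.5647, 0.1453, 0.0559]
tool_rot: [0.772, 0.635, 0.0, 0.0]
wrist_force: [-2.7, -1.1, 7.4]
grip_width: 0.174
```

Call:
apply_moves(
  moves="0 0 0.0003 0; 0 0 0.0004 0; 0 0 0.0004 0",
)

```text
t: 15.35
eef_pos: [0.5647, 0.1453, 0.0559]
tool_rot: [0.772, 0.635, 0.0, 0.0]
wrist_force: [-4.0, -1.4, 15.3]
grip_width: 0.176
```

```bash
python3 st.py
```

```text
15.35 jig rel pin [0.02 1.24] z 55.86 Fjig [-3.7 -2.1] 15.26 tilt [0.0004 0.0001] yaw -0.194 M [-0.2   0.9   0.01]
```

At the stop: z held at 55.9 while the force rose to 15 N. I hold it and take a final look.

Call:
apply_moves(
  moves="0 0 0.0001 0; 0 0 0.0001 0; 0 0 0.0001 0; 0 0 0.0001 0",
)

```text
t: 15.85
eef_pos: [0.5647, 0.1453, 0.0558]
tool_rot: [0.772, 0.635, 0.0, 0.0]
wrist_force: [-5.0, -1.3, 16.9]
grip_width: 0.173
```

```bash
python3 st.py; python3 - <<'E'
from plant import *
from h import *
f=camera("scene")["frame"][:,:,::-1]
cv2.imwrite("pics/end_s.png",cv2.convertScaleAbs(cv2.resize(f[120:270,240:440],None,fx=4,fy=4,interpolation=3),alpha=1.3))
E
```

```text
15.85 jig rel pin [0.02 1.24] z 55.82 Fjig [-4.7 -2.3] 16.94 tilt [0.0004 0.0001] yaw -0.194 M [-0.18  0.92 -0.  ]
```

View pics/end_s.png

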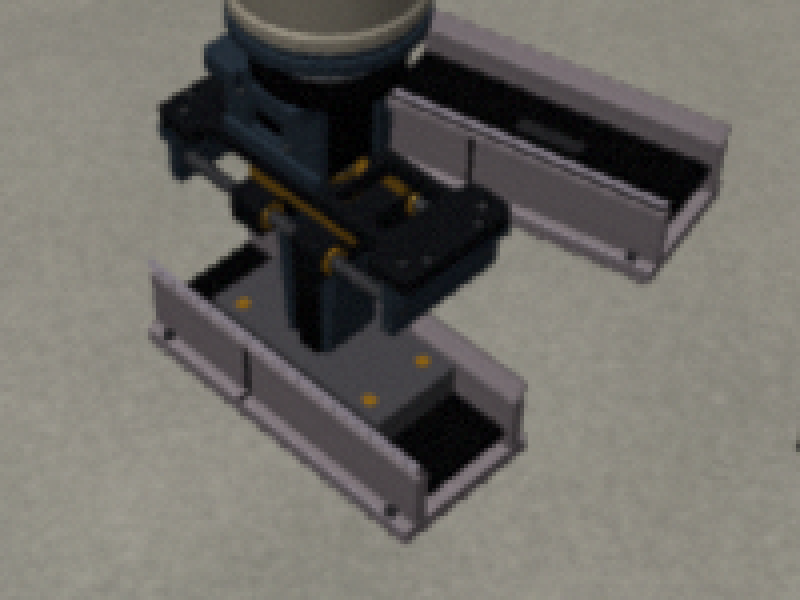

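The picture shows the cover level and well below the rail rims, with the bed at its stop. I hand it in now.

```bash
python3 -c "
from plant import *
close_job()
s=get_state();print(s['t'],s['wrist_force'],s['grip_width'],s['eef_pos'])"
```

```text
the job is handed in; nothing more can be done
the job is handed in; nothing more can be done
```

I gripped the grey cover by its rib and lowered it level at the start marks of the right-hand jig until it touched the pin tip. I then slid it about 23 mm along the rails until the socket dropped over the pin. From there I lowered it onto the bed, pressed it to the stop, and handed it in at about 15.9 s, still gripping and pressing.

**Last checks:**
- **Depth:** the tool stopped 12.9 mm below the riding height, against 13 mm expected (7 mm drop plus 6 mm of springs).
- **Force:** the wrist read 16.9 N, about 19 N on the bed once the cover's weight is added, well above the 9 N needed at the stop.
- **Tilt:** under 0.001 rad.
- **Grip:** steady at about 16 mm, which matches the rib.

**What did not go to plan:**
- **Push while sliding:** it was uneven. It peaked at about 12 N for a moment near the start, before I eased it, and fell to almost nothing once partway.
- **Side force:** about 5 N remained at the end, and the gripper sat about 1.2 mm off the pin sideways, within the socket's play.
- **After hand-in:** no reading was possible.

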